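# Wind the catch box up to the chute and run the ball

## Task

Get the ball-run ready and run it once: turn the star wheel clockwise, pushing one spoke after another with the side of the closed gripper, until the wooden catch box is nipped snugly against the cork buffer at the mouth of the zinc chute and stays nipped when you let go; feel for the rise in resistance and do not force it, or the thin lip will buckle. Then press the release lever right down so that the steel ball rolls into the box by itself. Do not touch the ball or the box, and leave everything else on the bench where it is.

Things in the scene. Friction and masses are not known exactly. Their poses are not given: they have to be found in the camera images.
- bed: Wooden winding bed fixed to the bench, plate 150 x 315 x 10 mm. Origin at bench level; its y axis is the winding direction towards the chute, x points away from the robot at yaw 0. Two guide rails (tops 30 mm up) keep the catch box on the line x = 0. A grey housing 75 x 75 mm, top 66 mm up, at y = -170 mm carries the star wheel on an upright axle.
- wheel: Star wheel lying level: hub 44 mm across, 14 mm below to 13 mm above the spokes' middle; six round spokes 10 mm thick at 60 degrees, ending in balls 18 mm across, 82 mm from the axle. Origin on the axle at the spokes' mid-height, 100 mm up; one spoke lies along its x axis. Clockwise from above feeds the pusher 16 mm per radian to the chute. Turns both ways, stays where left; over 25 N bends it.
- axle (a point): The wheel's axle, at the spokes' height. Bearing friction 0.30 Nm: 5 N at 60 mm radius turns the wheel. Once the box bears on the chute, each further 1 N there adds about 3.7 N of nip, and the push climbs some 1.3 N per mm of spoke travel. A good nip is 10 to 19 N: a rise of 3 to 5 N over the free push. The friction keeps up to 19 N of nip when the push is taken away.
- pusher: Dark steel plate 85 x 10 x 42 mm (13 to 55 mm up) with a stiff spring (20 N/mm) behind it, fed by the wheel along the bed's y axis. Origin at bench level in the middle of the face that pushes the box. Starts 2 to 16 mm short of the box.
- box: Open wooden catch box, 100 x 110 (along y) x 60 mm outside, walls and floor 8 mm, 0.3 to 0.7 kg, loose between the guide rails on the bed's plate. Origin at the centre of its underside, 10 mm up; axes along the bed's. Its +y side, 55 mm from the origin, comes to bear on the chute.
- chute: Fixed sheet-zinc chute, 38 mm wide inside, rising at 20 degrees along its +y to a raised shelf, floor 78 mm up at the mouth. Origin at bench level under the middle of its front, a zinc lip 90 mm wide, 14 to 66 mm up, looking along -y to the box 17 to 40 mm away. On the lip a fixed cork buffer 60 mm wide stands 2 to 10 mm proud (not in the readings); the box bears on it. Over 40 N buckles it.
- ball_center (a point): Centre of the bright steel ball, 25 mm across, 64 g, lying in the chute behind the release stop.
- ball: The same ball; only its speed matters, as its axes turn with it.
- lever (a joint): Release lever: radians, 0 with the stop closed and the pad up, 0.75 with the pad right down and the stop lifted clear (the ball can pass from about 0.6). Its level hinge lies along the chute's y axis, 34 mm beside the chute's middle on the robot's side, 78 mm from the pad's centre and 22 mm below the pad's top when up. Stays where left; about 2 N on the pad moves it.
- lever_pad (a point): Top centre of the wooden pad, 28 mm across, at the lever's free end on the robot's side of the chute, about 163 mm above the bench when up; it sinks about 60 mm, first moving up to 5 mm away from and then towards the chute.
- brass: Bystander: brass cylinder 32 mm across, 45 mm tall, upright. Origin at the centre of its underside.
- lead: Bystander: grey lead weight 48 mm across, 50 mm tall with a neck. Origin at the centre of its underside.
- driver: Bystander: screwdriver 160 mm long, lying. Origin at its underside, mid-length.
- rule: Bystander: wooden rule 200 x 28 x 8 mm. Origin at the centre of its underside.
- jar: Bystander: glass jar 64 mm across, 85 mm tall. Origin at the centre of its underside.
- weight: Bystander: brass hanger weight 50 mm across, 54 mm tall with a thin stem. Origin at the centre of its underside.
Things that resemble listed ones, but are neither listed nor needed, are in the scene too. Several things have the shape of the box; the one meant has the colours described above.

How it is judged:
On the way, in this order (a step that is already met when the one before it is completed fails the run):
1. with the gripper off the wheel, the box is nipped between pusher and chute by more than 6 N (contact force between box and chute above 6 N and contact force between pusher and box above 6 N and contact force between the fingers and wheel below 0.1 N), for 0.2 s.
2. the lever is right down and the ball is in the box (value of joint lever above 0.6 rad and x of ball_center in the frame of box between -0.045 and 0.045 m and y of ball_center in the frame of box between -0.05 and 0.05 m and z of ball_center in the frame of box between 0 and 0.035 m), for 0.2 s.
At the end, for the whole second after the job is handed in: the box is still nipped between pusher and chute (its cork buffer) with more than 6 N, the lever is down (past 0.6 rad), and the ball lies at rest (under 30 mm/s) inside the box (all of step 2 and contact force between box and chute above 6 N and contact force between pusher and box above 6 N and linear speed of ball below 0.03 m/s); the robot touches nothing.
It fails at once if the box is pressed on the chute's mouth with more than 40 N (contact force between box and chute above 40 N).
It fails at once if the wheel is pushed with more than 25 N (contact force between any of the fingers, the arm and wheel above 25 N).
It fails at once if the robot touches the ball (contact force between any of the fingers, the arm and ball above 0.2 N).
It fails at once if the robot touches the box (contact force between any of the fingers, the arm and box above 1 N).
It fails at once if a bystander is moved more than 25 mm (distance of any of brass, lead, driver, rule, jar, weight from where it was at the start of the episode above 0.025 m).
It also fails if it takes over 72 s, if anything falls off the work surface, if the arm or the gripper's body presses on something with over 40 N, if the wrist force passes 120 N, or if a joint passes its speed limit or range.

## Robot

A 6-joint arm with a two-finger parallel gripper is mounted at the origin on the work surface. World frame = base frame: x ahead of the robot, y to its left, z up, the work surface at z = 0. Lengths are in m, angles in rad, forces in N, time in s.
With the tool pointing down it reaches from about 0.35 to 0.85 m from the base axis. Payload 8.1 kg.
Tool frame: the origin (TCP) lies at the very end of the fingers, on their centre line; the grasp point (between the pads) lies 19 mm behind it; z points along the fingers, y is the line along which they close (so a half turn about z gives the same grasp; the last joint's range is limited). The gripper opens to 93 mm and grips with 3 to 60 N. Pads are 15 mm wide; open, the fingers measure 128 mm over their backs; the gripper's body (75 mm by 188 mm) begins 65 mm behind the grasp point.
Start: joints at [1.142, 0.13, 1.488, -0, 1.523, -0.085], TCP at [0.202, 0.565, 0.219] pointing down, gripper open.
Joint ranges: [-2.96, 2.96], [-0.89, 2.26], [0.02, 2.5], [-1.34, 4.48], [0, 2.73], [-2.66, 2.66]. Speed limits (rad/s): [2.39, 2.39, 2.79, 3.14, 3.14, 3.14].

## Interface

Orientations are given as a rotation vector (axis times angle).
In Python, from plant import monitor, eyes, ticket gives the robot as it stands.
- The arm moves only by the tool arm_command, never from a script. Its argument "deltas" is a list that holds one entry, the list of rows, each a list of 6 numbers: the shift along the world's x, y, z in cm, then the turn, a rotation vector about the world's x, y, z in degrees. In form: [[[tx, ty, tz, rx, ry, rz], ...]]. A call has 1 to 12 rows; each row shifts and turns the commanded pose from where the row before left it; what a row does not reach is not made up. A row lasts 1/12 s, in which the tool goes at most 41.7 mm and 7.16 degrees, less where a joint would pass 70% of its speed; a pose out of reach is approached as far as the arm can. A call is refused whole if a number of a shift passes 4.17 or a number of a turn 7.16, either way. A call with a gripper value outside its range is refused whole. "gripper" is the opening, from -1 (shut) to 1 (fully open), set as the call begins (left out, the last holds). The fingers move at their own pace and stop on an object; "squeeze" is the grip in N (left out, the last holds). Time passes only in rows, so rows that do not move let the fingers close. It gives the time, the measured TCP pose, the force, the opening and the grip force at its end, in the units of the state.
- monitor.read_state(): the state, without advancing time (a new reading comes with each control period).
- eyes.read_camera(name): name is "scene" or "top"; returns the picture (420x560x3 uint8, blue, green, red); there is no depth.
- eyes.camera_model(name): a dict with "fx", "fy", "cx", "cy" (pixels), "rvec" (rotation vector, rad) and "tvec" (3), from world to camera coordinates, as OpenCV has them. Camera axes: x right, y down, z forward; pixel columns grow to the right and rows downward; lengths in m; the calibration is good to about 2 mm. A picture is of the moment at which its call begins. camera_model takes no time and is no camera call.
- ticket.close_job(): hands the job in; it is judged then, once.
The state is a dict: "t": time; "q": joint angles; "dq": joint speeds; "joint_torque": joint torques, N m; "tool_pos": TCP position; "orientation": TCP orientation; "force": force on the tool from outside, world axes, zero at the start; "wrist_torque": the same for the moment, N m; "opening": finger opening in m; "gripper_force": force on a finger pad.
Only numpy, scipy, OpenCV 4.12 (cv2) and the standard library are available. Lean on these libraries where they do the work, as an engineer would, in place of code of your own. Each camera call takes 0.05 s, during which the arm holds its last target. There are 200 camera calls.

## Working session

There is one attempt and no reset: what is moved stays moved. The work goes in short steps, Python scripts to look and compute and a tool call to move; the robot and the scene stay as the last step left them, time stands still between calls to the robot, and variables do not carry over. Pictures are saved under pics/ and viewed, at most 10 in all, crops included, and the job is handed in when it is done.

Besides the shell and the picture viewer there is one more tool, called after "Request:" in YAML: its name, and indented under it one key for each argument. arm_command: Moves the arm, as the interface text tells. Its arguments: {"type":"object","properties":{"deltas":{"type":"array"},"gripper":{"type":"number"},"squeeze":{"type":"number"}},"required":["deltas"]}

```bash
mkdir -p pics; ls; python3 - <<'E'
from plant import monitor, eyes, ticket
import cv2
for n in ("scene","top"):
    im=eyes.read_camera(n); cv2.imwrite(f"pics/{n}0.png",im); print(n,eyes.camera_model(n))
s=monitor.read_state();print(s)
E
```

```text
pics
scene {'fx': 427.94302268925856, 'fy': 427.94302268925856, 'cx': 277.83758656590686, 'cy': 207.97614420953389, 'rvec': array([ 2.21539849,  0.99022758, -0.38079641]), 'tvec': array([-0.28588335, -0.28132622,  1.43529673])}
top {'fx': 389.7017921498891, 'fy': 389.7017921498891, 'cx': 281.0174336220145, 'cy': 208.3882056901407, 'rvec': array([ 2.21758762, -2.18978476,  0.07187943]), 'tvec': array([-0.12798277,  0.58796759,  1.18505921])}
{'t': 0.1, 'q': array([ 1.14157399e+00,  1.31085319e-01,  1.48916232e+00, -6.48537755e-07,
        1.52297672e+00, -8.53687826e-02]), 'dq': array([-0.00084221, -0.00231588, -0.00170217, -0.00056022,  0.00034451,
       -0.00145473]), 'joint_torque': array([ 1.10253775e-03, -5.61333847e+01, -4.93098807e+01,  7.70556531e-02,
        2.89990852e-02, -7.47786839e-05]), 'tool_pos': array([0.20202247, 0.56443327, 0.21769695]), 'orientation': array([-5.37395782e-01, -3.09486660e+00,  2.47863830e-03]), 'force': array([ 0.32291931, -0.01383067,  0.34206632]), 'wrist_torque': array([ 0.01307319, -0.01377631, -0.0495478 ]), 'gripper_force': 0.0, 'opening': 0.093043467291673}
```

View pics/scene0.png

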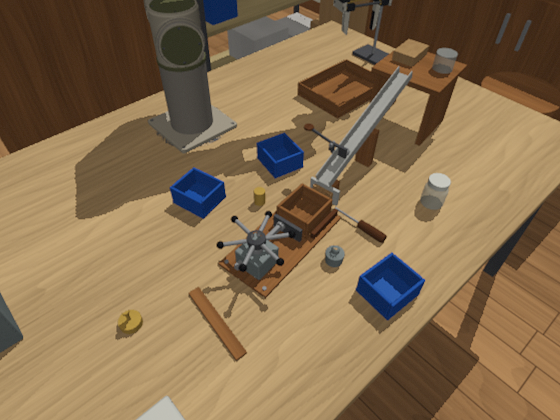

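View pics/top0.png

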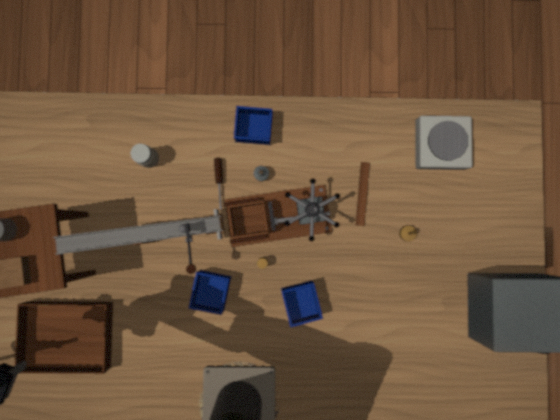

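The scene view shows the star wheel at about (257,237), the wooden catch box at (304,210), the chute mouth at (325,185) and the lever pad at (309,127). In the top view they are at (312,210), (248,218), (218,222) and (191,268).

Could be mistaken for the box, top view: blue boxes at (254,125), (210,292) and (302,304), and the large brown tray at (64,335). The wooden one between the rails at (248,218) fits the description. Next is one close crop to check it.

```bash
cat > h.py <<'E'
import numpy as np, cv2
from plant import monitor, eyes
def cam(n):
    m=eyes.camera_model(n); K=np.array([[m['fx'],0,m['cx']],[0,m['fy'],m['cy']],[0,0,1.]])
    return K,np.array(m['rvec'],float),np.array(m['tvec'],float)
def proj(n,P):
    K,r,t=cam(n); return cv2.projectPoints(np.atleast_2d(np.array(P,float)),r,t,K,None)[0][:,0]
def ray(n,uv):
    K,r,t=cam(n); R=cv2.Rodrigues(r)[0]; d=R.T@np.linalg.inv(K)@np.array([uv[0],uv[1],1.]); return -R.T@t,d/np.linalg.norm(d)
def plane(n,uv,z):
    c,d=ray(n,uv); return c+d*(z-c[2])/d[2]
def tri(a,b):
    c1,d1=ray('scene',a); c2,d2=ray('top',b)
    s=np.linalg.lstsq(np.c_[d1,-d2],c2-c1,rcond=None)[0]; p,q=c1+s[0]*d1,c2+s[1]*d2
    return (p+q)/2,np.linalg.norm(p-q)
E
python3 - <<'E'
from h import *
s=cv2.imread('pics/scene0.png');t=cv2.imread('pics/top0.png')
a=cv2.resize(s[110:300,205:375],None,fx=3.1,fy=3.1,interpolation=cv2.INTER_CUBIC)  # 527x589
cv2.imwrite('pics/c1.png',a)
b=cv2.resize(cv2.convertScaleAbs(t[170:285,170:365],alpha=1.8),None,fx=4,fy=4,interpolation=cv2.INTER_CUBIC)
cv2.imwrite('pics/c2.png',b); print(a.shape,b.shape)
E
```

```text
(589, 527, 3) (460, 780, 3)
```

View pics/c1.png

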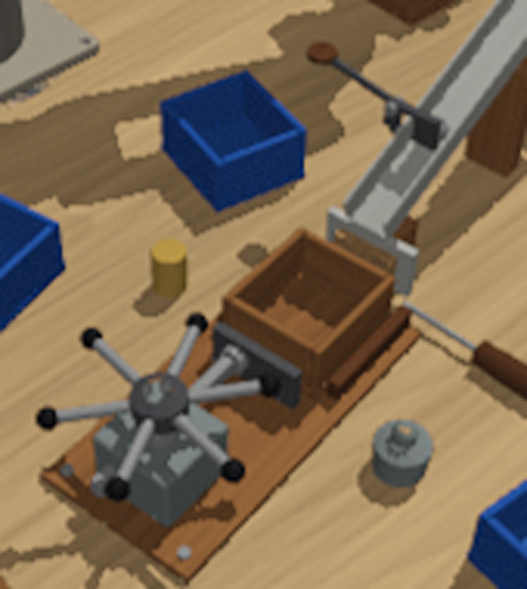

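View pics/c2.png

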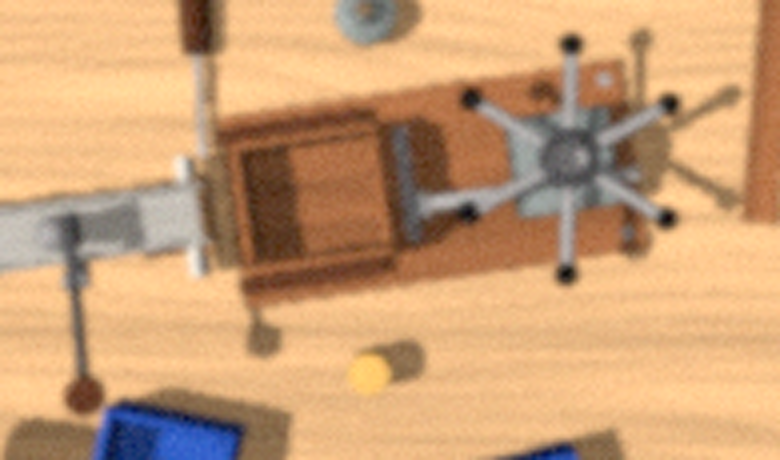

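The close crops confirm the wooden box between the rails, with the steel pusher plate next to it. They also show the six black ball tips and the red-brown lever pad, at scene (309,127) and top (191,268). Next I measure the tips and the pad in both views.

```bash
python3 - <<'E'
from h import *
s=cv2.imread('pics/scene0.png');t=cv2.imread('pics/top0.png')
def cen(im,g,r=5,thr=None):
    x,y=int(round(g[0])),int(round(g[1])); p=im[y-r:y+r+1,x-r:x+r+1].astype(float).max(2)
    th=thr or p.min()+0.35*(np.median(p)-p.min()); w=np.clip(th-p,0,None); yy,xx=np.mgrid[-r:r+1,-r:r+1]
    return np.array([x+(w*xx).sum()/w.sum(),y+(w*yy).sum()/w.sum()])
T=[(571,45),(670,103),(668,218),(566,274),(469,211),(471,98)]
S=[(92,338),(198,323),(268,383),(233,469),(118,488),(47,418)]
T=[cen(t,(170+(a+.5)/4-.5,170+(b+.5)/4-.5),4) for a,b in T]
S=[cen(s,(205+(a+.5)/3.1-.5,110+(b+.5)/3.1-.5),4) for a,b in S]
pts=np.array([plane('top',u,.1) for u in T]); 
ss=np.array([plane('scene',u,.1) for u in S])
print('top',pts.round(4)); print('scene',ss.round(4))
P=[]
for u in T:
    p=plane('top',u,.1); j=np.argmin(np.linalg.norm(ss-p,axis=1)); X,e=tri(S[j],u); P.append(X); print(X.round(4),round(e,4))
P=np.array(P);c=P.mean(0);print('axle',c, pts.mean(0),ss.mean(0)); d=P-c; print(np.hypot(d[:,0],d[:,1]).round(4),np.degrees(np.arctan2(d[:,1],d[:,0])).round(1))
o=lambda a,b:(170+(a+.5)/4-.5,170+(b+.5)/4-.5)
q=lambda a,b:(205+(a+.5)/3.1-.5,110+(b+.5)/3.1-.5)
print('pad',tri(q(322,52),o(85,393)))
# box top corners z=.07, chute lip top z=.066; plate corners z=.01
for nm,c_,z in [('box(-y,-x)',(393,252),.07),('box(-y,+x)',(378,125),.07),('box(+y,+x)',(232,152),.07),('box+y-x',(245,265),.07),('lip+x',(185,158),.08),('lip-x',(198,272),.066),('plate',(622,62),.01),('plate',(632,252),.01),('plate',(218,118),.01),('plate',(248,308),.01),('pusher',(395,128),.055),('pusher',(410,242),.055)]:
    print(nm,plane('top',o(*c_),z).round(4))
for nm,c_,z in [('box',(225,302),.07),('box',(303,234),.07),('box',(393,282),.07),('box',(318,348),.07),('lip',(330,210),.066),('lip',(415,250),.066)]:
    print(nm,plane('scene',q(*c_),z).round(4))
E
```

```text
top [[ 0.6661 -0.2086  0.1   ]
 [ 0.624  -0.2801  0.1   ]
 [ 0.5421 -0.2778  0.1   ]
 [ 0.5021 -0.2065  0.1   ]
 [ 0.5438 -0.1351  0.1   ]
 [ 0.6265 -0.1369  0.1   ]]
scene [[ 0.5004 -0.2079  0.1   ]
 [ 0.5436 -0.135   0.1   ]
 [ 0.6277 -0.1413  0.1   ]
 [ 0.6666 -0.2125  0.1   ]
 [ 0.6275 -0.2819  0.1   ]
 [ 0.542  -0.2798  0.1   ]]
[ 0.6656 -0.2099  0.0966] 0.0026
[ 0.6247 -0.2805  0.0956] 0.0009
[ 0.5416 -0.2787  0.0987] 0.0016
[ 0.5014 -0.2073  0.1004] 0.002
[ 0.5438 -0.1351  0.1002] 0.0001
[ 0.626  -0.1379  0.0957] 0.0023
axle [ 0.58385845 -0.20821677  0.09785117] [ 0.5840877  -0.20750124  0.1       ] [ 0.58464407 -0.20972613  0.1       ]
[0.0818 0.083  0.0821 0.0824 0.0834 0.082 ] [  -1.2  -60.5 -120.9  179.4  118.7   59. ]
pad (array([0.41896789, 0.1197467 , 0.16260921]), np.float64(0.002621631091360545))
box(-y,-x) [ 0.5152 -0.0821  0.07  ]
box(-y,+x) [ 0.6083 -0.0698  0.07  ]
box(+y,+x) [0.587 0.037 0.07 ]
box+y-x [0.5044 0.026  0.07  ]
lip+x [0.5817 0.0698 0.08  ]
lip-x [0.4988 0.0607 0.066 ]
plate [ 0.664  -0.2569  0.01  ]
plate [ 0.5167 -0.2657  0.01  ]
plate [0.6162 0.0556 0.01  ]
plate [0.4702 0.0298 0.01  ]
pusher [ 0.6073 -0.082   0.055 ]
pusher [ 0.5226 -0.0943  0.055 ]
box [ 0.5205 -0.0866  0.07  ]
box [0.5055 0.0168 0.07  ]
box [0.5961 0.0327 0.07  ]
box [ 0.6064 -0.0649  0.07  ]
lip [0.4967 0.0587 0.066 ]
lip [0.5801 0.0776 0.066 ]
```

Every check agrees with the description. The axle is at (0.584,-0.208,0.098), the tips are at 82 mm radius and about 0.098 m up, and the spokes lie at -1°+60k. The pad is at (0.419,0.120,0.163).

I'll push on the robot's side of the wheel, where clockwise means +y, with the closed fingers at 60 mm radius.

Request:
arm_command:
  deltas:
    - [[1.4,-3.3,0.4,0,0,1.65],[1.4,-3.3,0.4,0,0,1.65],[1.4,-3.3,0.4,0,0,1.65],[1.4,-3.3,0.4,0,0,1.65],[1.4,-3.3,0.4,0,0,1.65],[1.4,-3.3,0.4,0,0,1.65],[1.4,-3.3,0.4,0,0,1.65],[1.4,-3.3,0.4,0,0,1.65],[1.4,-3.3,0.4,0,0,1.65],[1.4,-3.3,0.4,0,0,1.65],[1.4,-3.3,0,0,0,1.65],[1.4,-3.3,0,0,0,1.65]]
  gripper: -1

```text
t: 1.1
tool_pos: [0.3705, 0.1673, 0.2588]
orientation: [-0.005, 3.141, 0.0]
force: [1.5, -0.1, 0.3]
opening: 0.0176
gripper_force: 0.0
```

Request:
arm_command:
  deltas:
    - [[1.4,-3.3,0,0,0,0],[1.4,-3.3,0,0,0,0],[1.4,-3.3,0,0,0,0],[1.4,-3.3,0,0,0,0],[1.4,-3.3,0,0,0,0],[1.4,-3.3,0,0,0,0],[1.4,-3.3,0,0,0,0],[1.4,-3.3,0,0,0,0],[1.4,-3.3,0,0,0,0],[1.4,-3.3,0,0,0,0],[0.5,-2.0,0,0,0,0],[0,-1.0,0,0,0,0]]

```text
t: 2.1
tool_pos: [0.5153, -0.1937, 0.2575]
orientation: [-0.001, -3.14, -0.0]
force: [0.2, 0.3, -0.8]
opening: 0.0004
gripper_force: 0.0
```

Request:
arm_command:
  deltas:
    - [[0.8,-2.2,0,0,0,0],[0.8,-2.1,-1.5,0,0,0],[0,0,-3,0,0,0],[0,0,-3,0,0,0],[0,0,-3,0,0,0],[0,0,-2,0,0,0],[0,0,-1,0,0,0],[0,0,-1,0,0,0],[0,0,-1,0,0,0],[0,0,-1,0,0,0],[0,0,-1,0,0,0],[0,0,0,0,0,0]]

```text
t: 3.1
tool_pos: [0.5304, -0.2336, 0.0818]
orientation: [0.003, -3.14, -0.002]
force: [-0.7, -0.5, -0.2]
opening: 0.0005
gripper_force: 0.0
```

```bash
python3 - <<'E'
from h import *
s=eyes.read_camera('scene');a=cv2.resize(s[150:290,195:385],None,fx=4,fy=4,interpolation=cv2.INTER_CUBIC);cv2.imwrite('pics/c3.png',a)
r=monitor.read_state();print(r['tool_pos'],r['force'],r['q'])
E
```

```text
[ 0.53068812 -0.23374307  0.08272777] [ 0.69375925 -0.26236788  0.00698325] [-5.03311015e-01  1.82756818e-01  1.68506239e+00  2.59705567e-05
  1.27536569e+00 -2.07593443e+00]
```

View pics/c3.png

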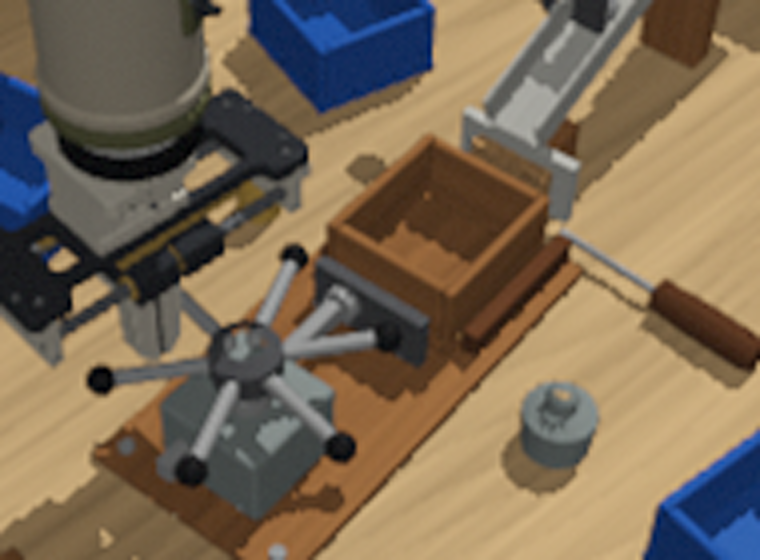

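The crop shows the closed fingers at (155,320), between the spokes with tips at (100,378) and (190,290, hidden), with nothing touching. I start the first stroke gently.

Request:
arm_command:
  deltas:
    - [[-0.1,0.24,0,0,0,0],[-0.1,0.24,0,0,0,0],[-0.17,0.4,0,0,0,0],[-0.12,0.5,0,0,0,0],[-0.08,0.5,0,0,0,0],[-0.03,0.5,0,0,0,0],[0.01,0.5,0,0,0,0],[0.06,0.5,0,0,0,0],[0.1,0.5,0,0,0,0],[0.15,0.5,0,0,0,0],[0.2,0.5,0,0,0,0],[0.23,0.5,0,0,0,0]]

```text
t: 4.15
tool_pos: [0.5331, -0.1817, 0.0848]
orientation: [-0.002, 3.14, -0.005]
force: [-2.5, -6.4, 0.2]
opening: 0.0008
gripper_force: 2.9
```

```bash
cat > look.py <<'E'
import sys
from h import *
def avg(n=6):
    F=[];
    for _ in range(n):
        im=eyes.read_camera('top'); F.append(monitor.read_state()['force'])
    r=monitor.read_state(); p=np.array(r['tool_pos']); print('t',round(r['t'],2),'tcp',p.round(4),'F',np.mean(F,0).round(2),'sd',np.std(F,0).round(2))
    return im,r
def tips(im,base=None):
    A=np.array([.584,-.208]); g=cv2.cvtColor(im,cv2.COLOR_BGR2GRAY)
    best=[]
    for a in np.arange(-180,180,1.):
        q=proj('top',[A[0]+.082*np.cos(np.radians(a)),A[1]+.082*np.sin(np.radians(a)),.1])[0]
        best.append(cv2.getRectSubPix(g,(3,3),(float(q[0]),float(q[1]))).mean())
    b=np.array(best); f=sum(np.roll(b,-60*k) for k in range(6))  # phase at 60 deg
    w=f[:60]; print('spoke phase (deg mod 60, all / darkest):',np.argmin(w),'dark angles',[int(i-180) for i in range(360) if b[i]<40 and b[i]==b[np.arange(i-8,i+9)%360].min()])
if __name__=='__main__':
    im,r=avg(int(sys.argv[1]) if len(sys.argv)>1 else 6); tips(im)
    if len(sys.argv)>2: cv2.imwrite(sys.argv[2],im)
E
python3 look.py 6
```

```text
t 4.45 tcp [ 0.5327 -0.1803  0.084 ] F [-1.69 -1.88  1.92] sd [0.47 0.74 0.62]
spoke phase (deg mod 60, all / darkest): 11 dark angles [-49, 11, 71]
```

The wheel turned 48° and the free push is about 6.5 N while moving. Now I step back to the next spoke.

Request:
arm_command:
  deltas:
    - [[0,-0.8,0,0,0,0],[0,-0.2,1,0,0,0],[0,0,3,0,0,0],[0,-0.6,0.5,0,0,0],[0.2,-1.8,0,0,0,0],[0.2,-1.8,0,0,0,0],[0.2,-1.5,0,0,0,0],[0,0,-0.5,0,0,0],[0,0,-2,0,0,0],[0,0,-2,0,0,0],[0,0,0,0,0,0]]

```text
t: 5.37
tool_pos: [0.5359, -0.2456, 0.0788]
orientation: [0.002, -3.135, -0.006]
force: [-1.0, -0.3, -0.2]
opening: 0.0006
gripper_force: 0.0
```

```bash
python3 look.py 4
```

```text
t 5.57 tcp [ 0.5393 -0.2474  0.0848] F [-0.11  0.04 -0.04] sd [0.74 0.16 0.37]
spoke phase (deg mod 60, all / darkest): 12 dark angles [11, 71, 130, 149, 150]
```

Request:
arm_command:
  deltas:
    - [[-0.33,0.3,0,0,0,0],[-0.15,0.25,0,0,0,0],[-0.15,0.25,0,0,0,0],[-0.15,0.3,0,0,0,0],[-0.2,0.46,0,0,0,0],[-0.2,0.48,0,0,0,0],[-0.17,0.5,0,0,0,0],[-0.12,0.5,0,0,0,0],[-0.08,0.5,0,0,0,0]]

```text
t: 6.32
tool_pos: [0.5244, -0.2134, 0.0851]
orientation: [-0.002, 3.138, -0.006]
force: [2.8, -7.6, 1.0]
opening: 0.0005
gripper_force: 3.2
```

```bash
python3 look.py 3 pics/t2.png; python3 - <<'E'
from h import *
t=cv2.imread('pics/t2.png');cv2.imwrite('pics/c4.png',cv2.resize(cv2.convertScaleAbs(t[170:285,170:365],alpha=1.8),None,fx=4,fy=4,interpolation=cv2.INTER_CUBIC))
E
```

```text
t 6.47 tcp [ 0.5238 -0.2124  0.0848] F [ 0.48 -4.13  2.27] sd [0.12 0.86 0.27]
spoke phase (deg mod 60, all / darkest): 44 dark angles [-77, -16, 45, 104, 121, 123, 124]
```

View pics/c4.png

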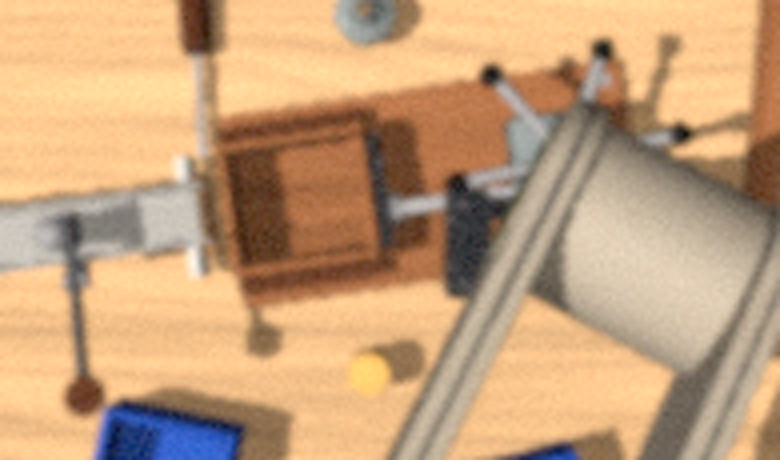

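The crop shows the pusher now against the box at (385,190), and the box front edge at x≈226 against the lip at x≈203. That leaves roughly 7–15 mm of feed. I continue in smaller slices and read the force.

Request:
arm_command:
  deltas:
    - [[-0.03,0.4,0,0,0,0],[0,0.4,0,0,0,0],[0.03,0.4,0,0,0,0],[0.06,0.4,0,0,0,0]]

```text
t: 6.8
tool_pos: [0.5241, -0.1971, 0.0842]
orientation: [-0.002, 3.141, -0.003]
force: [0.7, -6.7, -0.0]
opening: 0.0005
gripper_force: 2.9
```

```bash
python3 look.py 3
```

```text
t 6.95 tcp [ 0.5238 -0.1962  0.0839] F [-0.64 -3.8   2.17] sd [0.4  1.34 0.3 ]
spoke phase (deg mod 60, all / darkest): 29 dark angles [-93, -31, 28, 88, 115]
```

Request:
arm_command:
  deltas:
    - [[0.06,0.3,0,0,0,0],[0.06,0.3,0,0,0,0],[0.06,0.3,0,0,0,0]]

```text
t: 7.2
tool_pos: [0.5255, -0.1878, 0.0838]
orientation: [-0.002, 3.142, -0.002]
force: [-1.0, -5.7, -0.3]
opening: 0.0003
gripper_force: 2.7
```

```bash
python3 look.py 3
```

```text
t 7.35 tcp [ 0.5253 -0.1871  0.0836] F [-1.3  -3.78  2.  ] sd [0.29 0.21 0.09]
spoke phase (deg mod 60, all / darkest): 21 dark angles [-99, -39, 21, 80]
```

Request:
arm_command:
  deltas:
    - [[0.08,0.25,0,0,0,0],[0.08,0.25,0,0,0,0],[0.1,0.25,0,0,0,0]]

```text
t: 7.6
tool_pos: [0.528, -0.18, 0.0836]
orientation: [0.002, -3.141, 0.001]
force: [0.3, -5.9, 1.1]
opening: 0.0004
gripper_force: 2.5
```

```bash
python3 look.py 3 pics/t3.png
```

```text
t 7.75 tcp [ 0.5278 -0.1794  0.0834] F [-1.81 -3.88  1.3 ] sd [0.11 0.37 0.42]
spoke phase (deg mod 60, all / darkest): 14 dark angles [-47, 14, 74]
```

Still free. The spoke is at 134°, so I step back to the next one at 194°.

Request:
arm_command:
  deltas:
    - [[0,-0.8,0,0,0,0],[0,-0.2,1,0,0,0],[0,0,3,0,0,0],[0.1,-0.6,0.5,0,0,0],[0.4,-1.8,0,0,0,0],[0.4,-1.8,0,0,0,0],[0.4,-1.8,0,0,0,0],[0,0,-0.5,0,0,0],[0,0,-2,0,0,0],[0,0,-2,0,0,0],[0,0,0,0,0,0]]

```text
t: 8.67
tool_pos: [0.5386, -0.2477, 0.0792]
orientation: [0.002, -3.136, -0.006]
force: [-0.5, -0.8, -1.0]
opening: 0.0006
gripper_force: 0.0
```

```bash
python3 look.py 4
```

```text
t 8.87 tcp [ 0.542  -0.2495  0.0851] F [ 0.17 -0.02  0.59] sd [0.39 0.4  0.5 ]
spoke phase (deg mod 60, all / darkest): 15 dark angles [14, 74, 133, 150, 151]
```

Request:
arm_command:
  deltas:
    - [[-0.35,0.3,0,0,0,0],[-0.2,0.2,0,0,0,0],[-0.15,0.2,0,0,0,0],[-0.2,0.3,0,0,0,0],[-0.2,0.35,0,0,0,0],[-0.15,0.3,0,0,0,0]]

```text
t: 9.37
tool_pos: [0.53, -0.2339, 0.085]
orientation: [-0.002, 3.138, -0.004]
force: [3.1, -4.3, 1.0]
opening: 0.0004
gripper_force: 2.6
```

```bash
python3 look.py 3
```

```text
t 9.52 tcp [ 0.5295 -0.2334  0.0848] F [ 2.28 -3.42  1.34] sd [0.95 0.42 0.89]
spoke phase (deg mod 60, all / darkest): 6 dark angles [-55, 5, 65, 124]
```

Request:
arm_command:
  deltas:
    - [[-0.13,0.25,0,0,0,0],[-0.12,0.25,0,0,0,0],[-0.1,0.25,0,0,0,0]]

```text
t: 9.77
tool_pos: [0.5262, -0.2265, 0.0846]
orientation: [-0.002, 3.139, -0.003]
force: [4.3, -6.7, 0.0]
opening: 0.0007
gripper_force: 3.5
```

```bash
python3 look.py 3
```

```text
t 9.92 tcp [ 0.5259 -0.2262  0.0845] F [ 3.15 -4.34  1.57] sd [0.24 0.36 0.43]
spoke phase (deg mod 60, all / darkest): 59 dark angles [-62, -2, 58, 117, 129]
```

The force is rising slightly, from 4.1 to 5.4 N held. I use small steps from here.

Request:
arm_command:
  deltas:
    - [[-0.06,0.15,0,0,0,0],[-0.04,0.15,0,0,0,0]]

```text
t: 10.08
tool_pos: [0.5254, -0.2243, 0.0847]
orientation: [-0.002, 3.138, -0.006]
force: [5.5, -10.2, -0.6]
opening: 0.0004
gripper_force: 5.0
```

```bash
python3 look.py 4 pics/t4.png
```

```text
t 10.28 tcp [ 0.5254 -0.2242  0.0846] F [ 5.12 -8.63 -0.74] sd [0.47 0.33 0.34]
spoke phase (deg mod 60, all / darkest): 56 dark angles [-66, -4, 56, 115, 133, 134]
```

Request:
arm_command:
  deltas:
    - [[-0.03,0.1,0,0,0,0],[-0.03,0.1,0,0,0,0]]

```text
t: 10.45
tool_pos: [0.525, -0.2229, 0.0847]
orientation: [-0.001, 3.138, -0.007]
force: [4.7, -13.4, -1.3]
opening: 0.0005
gripper_force: 5.9
```

```bash
python3 look.py 4 pics/t5.png
```

```text
t 10.65 tcp [ 0.5249 -0.2229  0.0847] F [  5.43 -11.13  -1.49] sd [0.2  0.18 0.64]
spoke phase (deg mod 60, all / darkest): 55 dark angles [-66, -6, 54, 115, 134, 135]
```

The box bears on the cork. The rise is about 5–6 N over the free push, so the nip should be near 18–20 N, and the bearing friction limits it to 19 N after release. I back off gently and lift clear.

Request:
arm_command:
  deltas:
    - [[0.02,-0.1,0,0,0,0],[0.02,-0.15,0,0,0,0],[0.05,-0.3,0,0,0,0],[0.1,-0.4,0,0,0,0],[0,0,1,0,0,0],[0,0,2,0,0,0],[0,0,4,0,0,0],[0,0,4,0,0,0],[0,0,1,0,0,0]]

```text
t: 11.4
tool_pos: [0.528, -0.2311, 0.2118]
orientation: [-0.003, 3.134, -0.007]
force: [1.2, 0.4, 1.4]
opening: 0.0002
gripper_force: 0.0
```

Request:
arm_command:
  deltas:
    - [[-0.9,2,0,0,0,0],[-0.9,3,0,0,0,0],[-0.9,3,0,0,0,0],[-0.9,3,0,0,0,0],[-0.9,3,0,0,0,0],[-0.9,3,0,0,0,0],[-0.9,3,0,0,0,0],[-0.9,3,0,0,0,0],[-0.9,3,0,0,0,0],[-0.9,3,0,0,0,0],[-0.9,3,0,0,0,0],[-0.9,2.5,0,0,0,0]]

```text
t: 12.4
tool_pos: [0.4167, 0.117, 0.2043]
orientation: [-0.004, 3.141, 0.001]
force: [-0.5, -0.1, -0.8]
opening: 0.0002
gripper_force: 0.0
```

```bash
python3 look.py 4 pics/t6.png; python3 - <<'E'
from h import *
s=eyes.read_camera('scene');t=cv2.imread('pics/t6.png')
a=cv2.resize(s[90:290,205:415],(400,381));b=cv2.resize(cv2.convertScaleAbs(t[170:300,160:350],alpha=1.8),(400,274))
o=np.zeros((381,800,3),np.uint8);o[:,:400]=a;o[:274,400:]=b;cv2.imwrite('pics/c5.png',o)
E
```

```text
t 12.6 tcp [0.4174 0.1155 0.2041] F [-0.3   0.34  0.34] sd [0.58 1.76 0.13]
spoke phase (deg mod 60, all / darkest): 56 dark angles [-125, -66, -4, 56, 116, 137, 175]
```

View pics/c5.png

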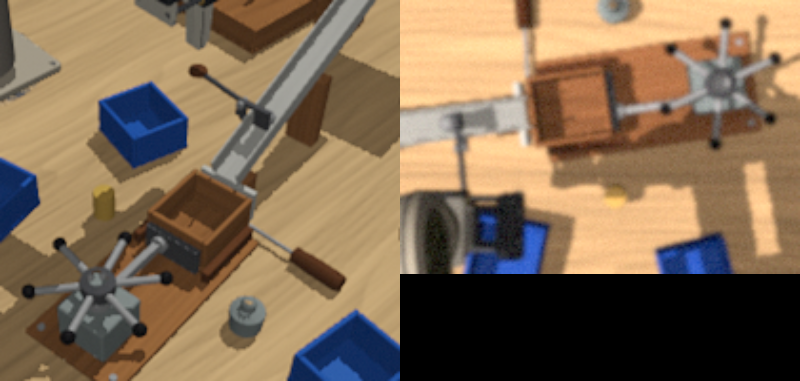

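The crop shows the box closed up to the lip at left-panel (205,175), and the wheel still at 56°, so it holds. Next I press the lever pad straight down.

Request:
arm_command:
  deltas:
    - [[-0.2,0.3,-1.5,0,0,0],[0,0,-1.5,0,0,0],[0,0,-0.6,0,0,0],[0,0,-0.6,0,0,0],[0,0,-0.6,0,0,0],[0,0,-0.6,0,0,0],[0,0,-0.6,0,0,0],[0,0,-0.6,0,0,0],[0,0,-0.6,0,0,0],[0,0,-0.6,0,0,0],[0,0,-0.6,0,0,0]]

```text
t: 13.57
tool_pos: [0.4158, 0.1183, 0.1193]
orientation: [-0.003, 3.141, 0.001]
force: [0.3, 0.6, 2.2]
opening: 0.0004
gripper_force: 0.7
```

Request:
arm_command:
  deltas:
    - [[0,0,-0.3,0,0,0],[0,0,-0.2,0,0,0]]

```text
t: 13.73
tool_pos: [0.4152, 0.1182, 0.114]
orientation: [0.003, -3.141, -0.0]
force: [-1.2, 0.2, 1.1]
opening: 0.0004
gripper_force: 0.6
```

Request:
arm_command:
  deltas:
    - [[0,0,-0.3,0,0,0],[0,0,-0.3,0,0,0]]

```text
t: 13.9
tool_pos: [0.4157, 0.1182, 0.1086]
orientation: [-0.003, 3.141, 0.0]
force: [-0.6, 0.6, 2.2]
opening: 0.0003
gripper_force: 0.6
```

Request:
arm_command:
  deltas:
    - [[0,0,-0.2,0,0,0],[0,0,-0.2,0,0,0]]

```text
t: 14.07
tool_pos: [0.4155, 0.1181, 0.1045]
orientation: [0.003, -3.142, -0.0]
force: [0.3, -0.5, 3.0]
opening: 0.0007
gripper_force: 1.4
```

Request:
arm_command:
  deltas:
    - [[0,0,-0.15,0,0,0],[0,0,-0.1,0,0,0]]

```text
t: 14.23
tool_pos: [0.4161, 0.1182, 0.1035]
orientation: [-0.003, 3.14, 0.0]
force: [-7.6, -1.1, 18.9]
opening: 0.0004
gripper_force: 9.6
```

```bash
python3 look.py 6 pics/t7.png; python3 - <<'E'
from h import *
s=eyes.read_camera('scene');t=cv2.imread('pics/t7.png')
a=cv2.resize(s[90:290,205:415],(400,381));b=cv2.resize(cv2.convertScaleAbs(t[170:300,160:350],alpha=1.8),(400,274))
o=np.zeros((381,800,3),np.uint8);o[:,:400]=a;o[:274,400:]=b;cv2.imwrite('pics/c6.png',o)
E
```

```text
t 14.53 tcp [0.4161 0.1182 0.1037] F [-5.96 -1.22 14.29] sd [0.41 0.68 0.49]
spoke phase (deg mod 60, all / darkest): 55 dark angles [-125, -66, -4, 56, 115, 116, 134, 175]
```

View pics/c6.png

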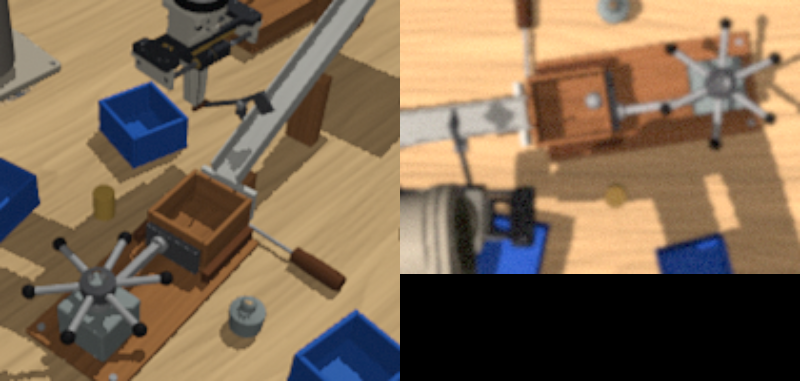

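The lever has hit its lower stop at 19 N. The ball lies in the box, at right-panel (593,101). I lift clear, let it settle and check.

Request:
arm_command:
  deltas:
    - [[0,0,0.3,0,0,0],[-0.3,0,0.5,0,0,0],[0,0,2,0,0,0],[0,0,3,0,0,0],[0,0,3,0,0,0],[0,0,2,0,0,0],[0,0,0,0,0,0],[0,0,0,0,0,0],[0,0,0,0,0,0],[0,0,0,0,0,0],[0,0,0,0,0,0],[0,0,0,0,0,0]]

```text
t: 15.58
tool_pos: [0.4118, 0.118, 0.2089]
orientation: [0.003, -3.14, 0.0]
force: [0.8, 1.1, 0.1]
opening: 0.0004
gripper_force: 0.0
```

```bash
python3 look.py 6 pics/t8.png; sleep 0; python3 - <<'E'
from h import *
s=eyes.read_camera('scene');t=cv2.imread('pics/t8.png')
a=cv2.resize(s[90:290,205:415],(400,381));b=cv2.resize(cv2.convertScaleAbs(t[170:300,160:350],alpha=1.8),(400,274))
o=np.zeros((381,800,3),np.uint8);o[:,:400]=a;o[:274,400:]=b;cv2.imwrite('pics/c7.png',o)
t2=eyes.read_camera('top');d=cv2.absdiff(t,t2)[190:250,220:280];print('box-area change',d.max(),d.mean())
E
```

```text
t 15.88 tcp [0.4125 0.1181 0.21  ] F [ 0.05 -0.37  0.17] sd [0.78 0.26 0.78]
spoke phase (deg mod 60, all / darkest): 55 dark angles [-125, -66, -4, 56, 116, 149, 175]
box-area change 17 2.488888888888889
```

View pics/c7.png

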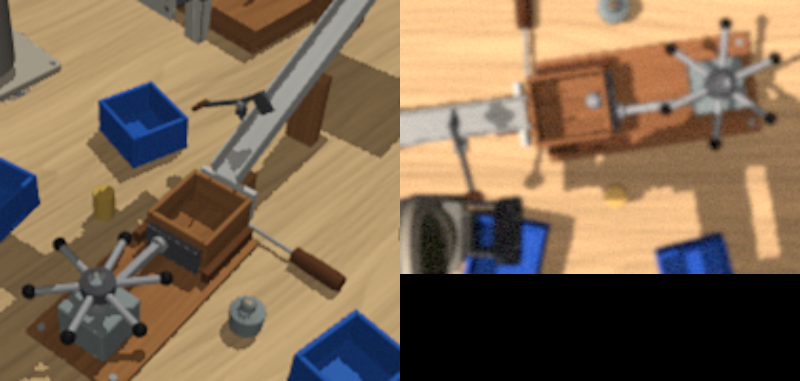

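The lever stays down, the ball rests in the box at right-panel (593,100) with only noise between frames, the wheel is unmoved and the arm is clear. I hand the job in.

```bash
python3 -c "
from plant import ticket
print(ticket.close_job())"
```

```text
the job is handed in; nothing more can be done
None
```

The ball-run has been run once and handed in: the box is nipped on the cork buffer at an estimated 18–19 N (worked out from the push force, not read directly), the lever is fully down, and the ball lies at rest in the box; the hand-in gave no verdict.

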